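# Slide the bearing race along the bent keeper rail to its stop

## Task

On the transmission bench, one bearing race hangs threaded on the bent rod of the keeper rail. Slide it along the rod, round both bends, until it sits against the round stop disc at the other end, and leave it hanging there at rest.

Things in the scene. Friction and masses are not known exactly. Their poses are not given: they have to be found in the camera images.
- race: Plain steel ring threaded on the rail's rod: 44 mm outside, 28 mm bore, 16 mm wide, about 0.1 kg, loose on the 8 mm rod. Origin at its centre, x = the ring's axis, along the rod. Hangs with its centre 10 mm below the rod's centre line; can be gripped from above across its diameter, a finger each side of the rod. The other ring and parts lying on the bench are not needed.
- rail: Fixed keeper rail: level 8 mm steel rod in a flat Z, centre line 130 mm up, between two 140 mm blue posts over a 420x200x18 mm drip tray. Origin on the bench under the rod's middle, z up, x towards the stop end. Rod in its frame (x,y mm): (-185,-50), bend (-35,-50), bend (35,50), (185,50); bends 55 degrees, 25 mm radius. The race starts on the first straight, x -150 to -75.
- home (a point): Where the race's centre is when it hangs against the stop disc: rail frame (152,50) mm, 120 mm above the bench; axes as the rail's. The stop is a steel disc on the rod, 36 mm in diameter and 6 mm thick, its near face at x = 160 mm, just before the blue post of that end.
Things that resemble listed ones, but are neither listed nor needed, are in the scene too. What is shaped like the race but pink or purple is not meant.

How it is judged:
By the outcome, as a careful person would: the job done as asked, in the order asked, and still so for the second after the job is handed in, with the robot touching nothing.
It also fails if it takes over 40 s, if anything falls off the work surface, if the arm or the gripper's body presses on something with over 40 N, if the wrist force passes 120 N, or if a joint passes its speed limit or range.

## Robot

A 6-joint arm with a two-finger parallel gripper is mounted at the origin on the work surface. World frame = base frame: x ahead of the robot, y to its left, z up, the work surface at z = 0. Lengths are in mm, angles in rad, forces in N, time in s.
With the tool pointing down it reaches from about 275 to 725 mm from the base axis. Payload 15.9 kg.
Tool frame: the origin (TCP) lies on the front face of the gripper's body, between the roots of the fingers; the fingertips stand 73 mm ahead of it and the grasp point (between the pads) lies 54 mm ahead of it; z points along the fingers, y is the line along which they close (so a half turn about z gives the same grasp; the last joint's range is limited). The gripper opens to 85 mm and grips with 20 to 120 N. Pads are 22 mm wide; open, the fingers measure 114 mm over their backs; the gripper's body (76 mm by 85 mm) begins 54 mm behind the grasp point. The pads swing forward as they close: fully open they stand 13 mm farther back than shut.
Start: joints at [1.283, 0.213, -0.034, 1.323, 0, 1.571], TCP at [141.916, 479.422, 303.906] pointing down, gripper open.
Joint ranges: [-2.98, 2.98], [-0.74, 1.72], [-1.14, 1.35], [-2.1, 2.04], [-1.57, 1.44], [-3.14, 3.14]. Speed limits (rad/s): [1.89, 1.89, 2.39, 2.57, 3.14, 3.14].

## Interface

Orientations are given as a rotation vector (axis times angle).
In Python, from workcell import robot gives the robot as it stands.
- The arm moves only by the shell command python3 -m inch 'ROWS' [FORCE]. ROWS is a JSON object of lists of equal length, an entry for each row: "delta_pos": the shift along the tool's x, y, z in cm, a list of three; "roll": the turn about the tool's z in rad; "grip": the finger opening in cm, from 0 to 8.54. In form: {"delta_pos": [[x, y, z], ...], "roll": [roll, ...], "grip": [grip, ...]}. A call has 1 to 10 rows; each row is the pose to reach, as a shift and turn from the pose commanded when the call began, along the tool's axes at that moment; what a row does not reach only later rows make up. A row lasts 1/8 s, in which the tool goes at most 62.5 mm and 10.7 degrees, less where a joint would pass 70% of its speed; a pose out of reach is approached as far as the arm can. A call with a gripper value outside its range is refused whole. The fingers move at their own pace and stop on an object; FORCE is the grip in N (left out, the last holds). Time passes only in rows, so rows that repeat a pose let the fingers close. It gives the time, the measured TCP pose, the force, the opening and the grip force at its end, in the units of the state.
- robot.observe(): the state, without advancing time (a new reading comes with each control period).
- robot.get_image(name): name is "scene" or "top" or "wrist"; returns a dict with "color" (400x640x3 uint8, red, green, blue), "range_z" (400x640 float32, mm along the optical axis (not along the pixel's ray), 0 where there is no reading), "fx", "fy", "cx", "cy" (pixels), "rvec" (rotation vector, rad) and "tvec" (3), from world to camera coordinates, as OpenCV has them. Camera axes: x right, y down, z forward; pixel columns grow to the right and rows downward; lengths in mm; the calibration is good to about 2 mm. The wrist camera is an equidistant fisheye: a pixel r from the principal point sees the ray r / f radians off the axis. A picture is of the moment at which its call begins.
- robot.close_job(): hands the job in; it is judged then, once.
The state is a dict: "clock": time; "joints": joint angles; "qvel": joint speeds; "joint_torque": joint torques, N m; "tcp_pos": TCP position; "tcp_rot": TCP orientation; "force": force on the tool from outside, world axes, zero at the start; "moment": the same for the moment, N m; "grip_width": opening from 0.0 (shut) to 1.0 (fully open); "grip_force": force on a finger pad.
Only numpy, scipy, OpenCV 4.12 (cv2) and the standard library are available. Lean on these libraries where they do the work, as an engineer would, in place of code of your own. Each camera call takes 0.05 s, during which the arm holds its last target. There are 200 camera calls.

## Working session

There is one attempt and no reset: what is moved stays moved. The work goes in short steps, Python scripts to look and compute and a shell command to move; the robot and the scene stay as the last step left them, time stands still between calls to the robot, and variables do not carry over. Pictures are saved under pics/ and viewed, at most 10 in all, crops included, and the job is handed in when it is done.

```bash
mkdir -p pics; ls
cat > h.py <<'E'
import numpy as np,cv2
from workcell import robot
def grab(n):
    im=robot.get_image(n); np.savez('pics/%s.npz'%n,**im); return im
def world(im,u,v,z=None):
    R=cv2.Rodrigues(np.array(im['rvec'],float))[0];t=np.array(im['tvec'],float).ravel()
    d=(float(im['range_z'][v,u]) if z is None else z)
    p=np.array([(u-im['cx'])/im['fx']*d,(v-im['cy'])/im['fy']*d,d])
    return R.T@(p-t)
E
python3 - <<'E'
from h import *
s=robot.observe();print(s)
for n in('scene','top'):
    im=grab(n);cv2.imwrite('pics/%s0.png'%n,im['color'][:,:,::-1]);print(n,im['rvec'],im['tvec'],im['fx'],im['cx'],im['cy'])
E
```

```text
pics
{'clock': 0.0, 'joints': array([ 1.28299252e+00,  2.13401542e-01, -3.50006384e-02,  1.32348616e+00,
        1.00751343e-05,  1.57080606e+00]), 'qvel': array([ 0.00011878,  0.00138865,  0.00034818, -0.00065226, -0.00101609,
       -0.00076085]), 'joint_torque': array([ 4.42522141e-03, -6.86161780e+01,  4.87120807e+01,  1.75603473e-02,
        1.92116290e-04,  1.79892572e-05]), 'tcp_pos': array([141.85645651, 479.21684311, 303.4166291 ]), 'tcp_rot': array([-4.50513703e-01, -3.10895358e+00,  1.69525017e-03]), 'force': array([-0.24503238, -0.34404685, -0.49447137]), 'moment': array([ 0.00836151,  0.02630509, -0.0119625 ]), 'grip_force': 0.0, 'grip_width': 0.9978416550199409}
scene [ 1.51545641  1.90377984 -0.89602799] [  96.82595149 -241.21042507 1259.03991241] 511.94100971077114 308.13469629634176 200.3623354314929
top [ 2.18761452 -2.21141509  0.05181507] [ 30.79382895 504.58982045 995.9681896 ] 488.63646439910104 312.3868893947275 198.83194224855066
```

View pics/scene0.png

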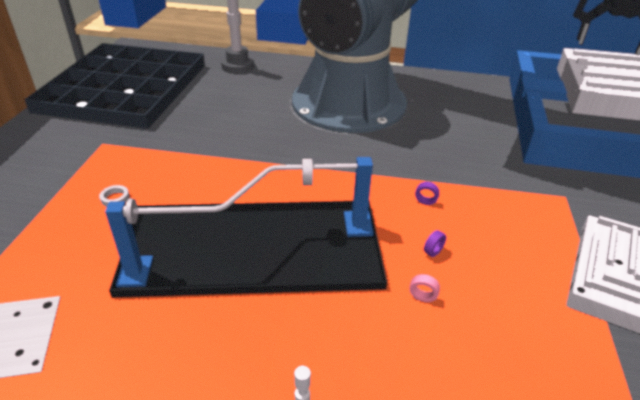

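View pics/top0.png

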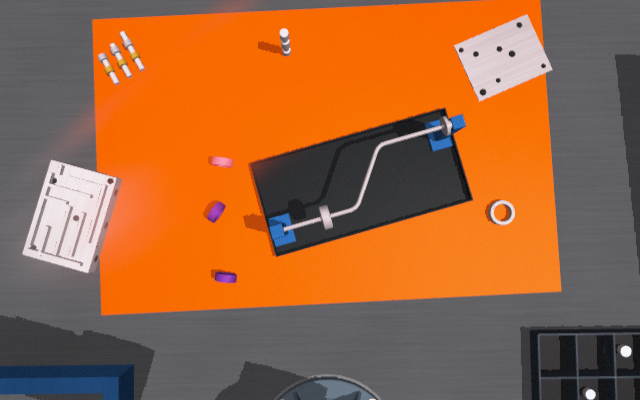

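Scene: the threaded steel ring is at (307,172), the stop disc at (130,210), and the bends near (272,167) and (222,208). Top: the race is at (326,216), the stop disc at (447,126), and the bends at (356,208) and (380,146). Candidates for the race (top pixels):
- Steel ring on the rod at (326,216): fits, since it is threaded on the first straight and is steel.
- Steel ring at (502,212): lies on the bench, not meant.
- Pink ring at (221,161) and purple rings at (215,211) and (226,277): wrong colours.

The disc at (447,126) next to the post is the stop. Next I'll take an enlarged crop and measure.

```bash
cat > m.py <<'E'
from h import *
T=dict(np.load('pics/top.npz'));S=dict(np.load('pics/scene.npz'))
a=cv2.resize(T['color'][90:260,250:480],None,fx=3.4,fy=3.4,interpolation=cv2.INTER_CUBIC)
b=cv2.resize(S['color'][140:300,90:400],None,fx=2.5,fy=2.5,interpolation=cv2.INTER_CUBIC)
cv2.imwrite('pics/croptop.png',a[:,:,::-1]);cv2.imwrite('pics/cropscene.png',b[:,:,::-1])
def proj(im,p):
    K=np.array([[im['fx'],0,im['cx']],[0,im['fy'],im['cy']],[0,0,1.]])
    return cv2.projectPoints(np.array(p,float).reshape(-1,1,3),np.array(im['rvec'],float),np.array(im['tvec'],float),K,None)[0].reshape(-1,2)
if __name__=='__main__':
    print('tcp in top',proj(T,[[142,479,304],[0,0,0],[300,0,0]]))
    for n,u,v in[('race',326,216),('rod1',300,225),('rod1b',345,210),('mid',368,177),('rod2',400,138),('rod2b',432,130),('stop',447,126),('tray',410,190)]: print(n,world(T,u,v).round(1))
    for n,u,v in[('race',307,172),('rod1',340,166),('rod1b',285,167),('mid',245,187),('rod2',200,210),('rod2b',150,210),('stop',131,210)]: print(n,world(S,u,v).round(1))
E
python3 m.py
```

```text
tcp in top [[ -2.24202039 446.9085465 ]
 [327.49478929 446.39103943]
 [325.71534131 298.0173293 ]]
race [467.9   1.6 143.5]
rod1 [452.3  48.5 133.6]
rod1b [478.5 -33.1 134.2]
mid [538.  -75.9 132.5]
rod2 [ 608.1 -134.6  136.8]
rod2b [ 622.8 -194.1  132.8]
stop [ 627.3 -217.9  145.9]
tray [ 521.4 -177.8    4. ]
race [485.7   7.4 133.2]
rod1 [458.1  55.3 133.6]
rod1b [480.4 -29.8 133.1]
mid [546.1 -74.9 134.1]
rod2 [ 609.  -122.1  131.2]
rod2b [ 627.7 -190.1  133.4]
stop [ 640.8 -211.3  140.1]
```

View pics/croptop.png

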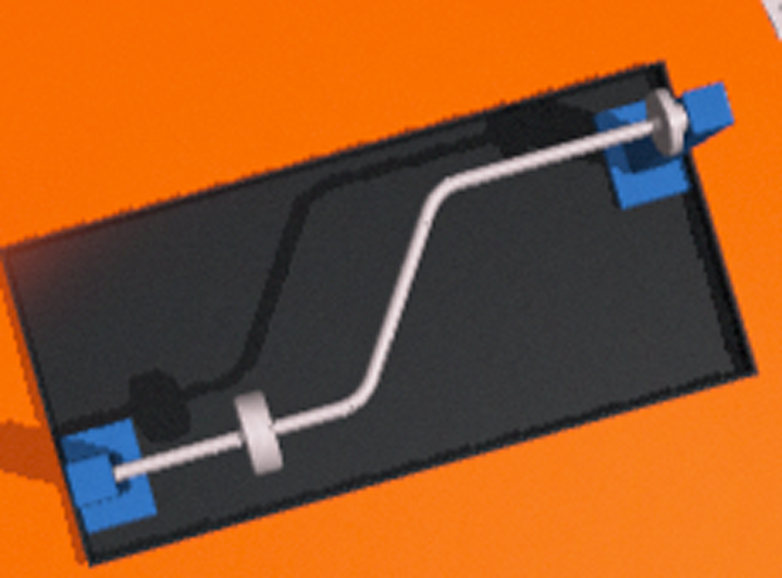

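View pics/cropscene.png

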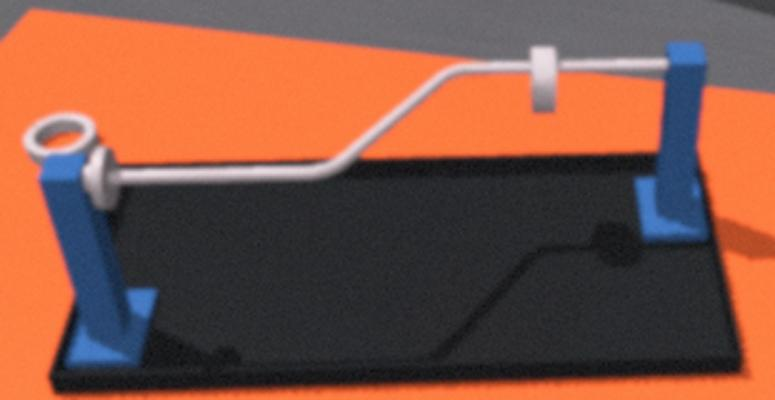

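The top crop confirms it: the steel ring is threaded on the first straight (crop (258,432)), and the stop disc is at crop (665,122) by the far post. The scene crop shows the same, ring (543,78) and disc (103,178). Next I fit the rail frame to rod pixels in both views.

```bash
cat > fit.py <<'E'
from m import *
from scipy.optimize import least_squares
from scipy.spatial import cKDTree
def rod(n=25):
    a,r=np.radians(55),25;t=r*np.tan(a/2);P=np.array([(-185,-50),(-35,-50),(35,50),(185,50)],float)
    out=[np.linspace(P[0],P[1]-[t,0],80)]
    d=(P[2]-P[1])/np.linalg.norm(P[2]-P[1])
    th=np.linspace(0,a,n);A=P[1]-[t,0]
    out.append(np.c_[A[0]+r*np.sin(th),A[1]+r*(1-np.cos(th))])
    out.append(np.linspace(P[1]+d*t,P[2]-d*t,60))
    out.append(-out[1][::-1]);out.append(-out[0][::-1])
    return np.vstack(out)
M=rod()
def W(p,xy,z): 
    c,s=np.cos(p[2]),np.sin(p[2]);xy=np.atleast_2d(xy);return np.c_[p[0]+c*xy[:,0]-s*xy[:,1],p[1]+s*xy[:,0]+c*xy[:,1],np.full(len(xy),z)]
p0=np.array([538,-77,np.radians(-73),130.])
pix={}
for k,im in(('T',T),('S',S)):
    c=im['color'].astype(int);m=(c.min(2)>110)&(c.max(2)-c.min(2)<60)
    v,u=np.nonzero(m);q=np.c_[u,v].astype(float)
    core=M[(M[:,0]>-165)&(M[:,0]<145)]
    d,i=cKDTree(proj(im,W(p0,core,130))).query(q);q=q[d<9];i=i[d<9]
    # drop pixels by the race
    pr=np.array([326,216] if k=='T' else [307,172]);q=q[np.linalg.norm(q-pr,axis=1)>18]
    ps=np.array([447,126] if k=='T' else [131,210]);q=q[np.linalg.norm(q-ps,axis=1)>18]
    pix[k]=q
def res(p,ks='TS'):
    r=[]
    for k in ks:
        im=T if k=='T' else S
        d,_=cKDTree(proj(im,W(p,M,p[3]))).query(pix[k]);r.append(d)
    return np.concatenate(r)
if __name__=='__main__':
    f=least_squares(res,p0,loss='soft_l1',diff_step=1e-4,x_scale=[10,10,.05,10])
    p=f.x;print(p,np.degrees(p[2]),len(pix['T']),len(pix['S']),res(p,'T').mean(),res(p,'S').mean(),res(p,'T').max())
    np.save('pics/rail.npy',p)
    # ring along rod: compare pixel centre, both views
    xs=np.arange(-150,-60,.5);
    for k,im,pr in(('T',T,(326.3,216.8)),('S',S,(307.2,171.5))):
        P=proj(im,W(p,np.c_[xs,np.full(len(xs),-50)],p[3]-10));print(k,xs[np.argmin(np.linalg.norm(P-pr,axis=1))],np.linalg.norm(P-pr,axis=1).min())
        P=proj(im,W(p,[[160,50]],p[3]));print('stopface',P)
E
python3 fit.py
```

```text
[539.23745644 -74.05095569  -1.29973356 130.54542229] -74.46924756252103 665 1025 1.1133877909803926 1.5665575561589158 2.5198399218757843
T -91.0 0.09027778929033423
stopface [[442.94020589 126.07157122]]
S -94.0 0.5454572553672143
stopface [[133.68967455 210.07778565]]
```

```bash
cat > go.py <<'E'
import numpy as np,cv2
from workcell import robot
p=np.load('pics/rail.npy')
def delta(x,y,hdg,z,show=True):
    """rail x,y (mm), rod heading in the rail frame (deg), TCP height -> shift in tool axes, cm, and roll"""
    s=robot.observe();R=cv2.Rodrigues(s['tcp_rot'])[0]
    c,n=np.cos(p[2]),np.sin(p[2]);t=np.array([p[0]+c*x-n*y,p[1]+n*x+c*y,z])
    d=R.T@(t-s['tcp_pos'])/10
    yaw=p[2]+np.pi/2+np.radians(hdg);cur=np.arctan2(R[1,1],R[0,1])
    roll=-((yaw-cur+np.pi/2)%np.pi-np.pi/2)
    print((x,y,hdg,z),'d',d.round(2),'roll',round(roll,3));return d,roll
def st():
    s=robot.observe();R=cv2.Rodrigues(s['tcp_rot'])[0];v=s['tcp_pos']-[p[0],p[1],0];c,n=np.cos(p[2]),np.sin(p[2])
    print('t',round(s['clock'],2),'rail',round(c*v[0]+n*v[1],1),round(-n*v[0]+c*v[1],1),round(s['tcp_pos'][2],1),'hdg',round(np.degrees(np.arctan2(R[1,1],R[0,1])-p[2])-90,1),'tilt',R[:2,2].round(3),'F',s['force'].round(1),'g',round(s['grip_width'],3),s['grip_force'],'j6',s['joints'][5].round(2))
E
python3 -c "
from go import *
st();delta(-96,-50,0,260)"
```

```text
t 0.1 rail -639.5 -234.7 303.5 hdg 58.0 tilt [-0.    -0.001] F [-0.2  0.3  0.7] g 0.997 0.0 j6 1.57
(-96, -50, 0, 260) d [-44.48 -36.28   4.38] roll 1.012
```

```bash
python3 -m inch '{"delta_pos":[[-5,-4,0],[-10,-8,0],[-15,-12,0],[-20,-16,0],[-25,-20,0],[-30,-24,0],[-35,-28,0],[-40,-32.5,0],[-44.5,-36.3,1],[-44.5,-36.3,2]],"roll":[0.1,0.2,0.3,0.4,0.5,0.6,0.7,0.8,0.9,1.01],"grip":[8.5,8.5,8.5,8.5,8.5,8.5,8.5,8.5,8.5,8.5]}' 40
python3 -c "
from go import *
st();delta(-96,-50,0,260)"
```

```text
clock: 1.35
tcp_pos: [466.8, 2.0, 283.2]
tcp_rot: [1.908, 2.496, -0.001]
force: [0.0, -0.0, -1.1]
grip_width: 0.994
grip_force: 0.0
t 1.35 rail -92.7 -49.4 283.2 hdg -0.3 tilt [-0. -0.] F [ 0.  -0.  -1.1] g 0.994 0.0 j6 1.31
(-96, -50, 0, 260) d [ 0.33 -0.06  2.32] roll -0.005
```

```bash
python3 -m inch '{"delta_pos":[[0.3,0,2.3],[0.3,0,2.3],[0.3,0,2.3]],"roll":[0,0,0],"grip":[8.5,8.5,8.5]}'
python3 - <<'E'
from go import *
from h import grab
st()
im=grab('wrist');cv2.imwrite('pics/wrist1.png',im['color'][:,:,::-1])
R=cv2.Rodrigues(np.array(im['rvec'],float))[0];t=np.array(im['tvec'],float).ravel()
def fp(P):
    q=R@P+t;r=np.hypot(q[0],q[1]);th=np.arctan2(r,q[2]);return (im['cx']+im['fx']*th*q[0]/r,im['cy']+im['fy']*th*q[1]/r)
c,n=np.cos(p[2]),np.sin(p[2])
for x,y,z in[(-92.5,-50,120),(-100.5,-50,142),(-84.5,-50,142),(-92.5,-72,120),(-92.5,-28,120),(-130,-50,130),(-60,-50,130)]:
    print((x,y,z),np.round(fp(np.array([p[0]+c*x-n*y,p[1]+n*x+c*y,z])),1))
E
```

```text
clock: 1.72
tcp_pos: [464.8, 8.1, 261.6]
tcp_rot: [1.898, 2.503, 0.0]
force: [0.1, 0.4, 0.0]
grip_width: 0.996
grip_force: 0.0
t 1.73 rail -99.1 -49.7 261.6 hdg 0.1 tilt [ 0. -0.] F [0.1 0.4 0. ] g 0.996 0.0 j6 1.31
(-92.5, -50, 120) [313.4 223.5]
(-100.5, -50, 142) [313.3 224.6]
(-84.5, -50, 142) [313.3 246.3]
(-92.5, -72, 120) [283.7 223.3]
(-92.5, -28, 120) [343.1 223.4]
(-130, -50, 130) [313.4 177. ]
(-60, -50, 130) [313.3 268.4]
```

View pics/wrist1.png

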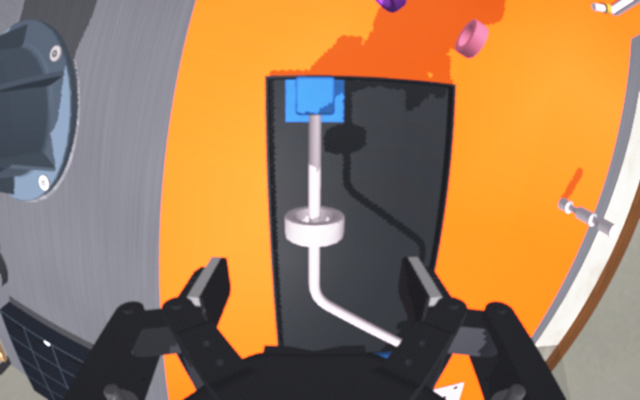

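The wrist view shows the ring centred at about (314,226), with edges at u 284–345 and its near rim at v 245. That is within 1–2 px of the prediction, so the race is at rail x ≈ -93. Descending to grip.

```bash
python3 -m inch '{"delta_pos":[[-0.3,0,2],[-0.3,0,4],[-0.3,0,6],[-0.3,0,8],[-0.3,0,9],[-0.3,0,9],[-0.3,0,9]],"roll":[0,0,0,0,0,0,0],"grip":[8.5,8.5,8.5,8.5,8.5,8.5,8.5]}' 30
python3 -c "
from go import *
st()"
python3 -m inch '{"delta_pos":[[0,0,0],[0,0,0],[0,0,0],[0,0,0],[0,0,0],[0,0,0],[0,0,0],[0,0,0]],"roll":[0,0,0,0,0,0,0,0],"grip":[6,5,4,4,4,4,4,4]}' 30
python3 -c "
from go import *
st()"
```

```text
clock: 2.65
tcp_pos: [466.0, 5.1, 171.8]
tcp_rot: [1.898, 2.502, 0.001]
force: [-0.4, -0.0, -0.3]
grip_width: 0.996
grip_force: 0.0
t 2.65 rail -95.9 -49.3 171.8 hdg 0.1 tilt [0.001 0.   ] F [-0.4 -0.  -0.3] g 0.996 0.0 j6 1.31
clock: 3.65
tcp_pos: [465.7, 5.0, 171.3]
tcp_rot: [1.898, 2.503, 0.001]
force: [-2.0, -0.7, 5.7]
grip_width: 0.508
grip_force: 29.6
t 3.65 rail -95.9 -49.6 171.3 hdg 0.1 tilt [ 0.001 -0.   ] F [-2.  -0.7  5.7] g 0.508 29.59624171257019 j6 1.31
```

```bash
python3 -m inch '{"delta_pos":[[0,0,-0.3],[0,0,-0.6],[0,0,-0.6],[0,0,-0.6]],"roll":[0,0,0,0],"grip":[4,4,4,4]}' 30
python3 - <<'E'
from go import *
from fit import M
st()
s=np.r_[0,np.cumsum(np.linalg.norm(np.diff(M,axis=0),axis=1))]
h=np.unwrap(np.arctan2(np.gradient(M[:,1]),np.gradient(M[:,0])))
# smooth heading over the ring width
S0=np.interp(-93,M[:80,0],s[:80])
for S in np.r_[S0:S0+30:15,S0+30:S0+80:5,S0+80:S0+150:10,S0+150:S0+215:5,S0+215:S0+330:12]:
    x,y=np.interp(S,s,M[:,0]),np.interp(S,s,M[:,1]);a=np.interp([S-6,S-3,S,S+3,S+6],s,h).mean()
    x-=3*np.cos(a);y-=3*np.sin(a)
    print(round(S-S0),'tool',round(-(x+96)/10,2),round((y+50)/10,2),'roll',round(-a,2))
E
```

```text
clock: 4.15
tcp_pos: [465.5, 5.0, 176.8]
tcp_rot: [-1.898, -2.503, 0.0]
force: [0.3, -0.0, -0.7]
grip_width: 0.514
grip_force: 30.6
t 4.15 rail -95.9 -49.9 176.8 hdg 0.1 tilt [-0. -0.] F [ 0.3 -0.  -0.7] g 0.514 30.63041925430298 j6 1.31
0 tool -0.0 0.0 roll -0.0
15 tool -1.5 0.0 roll -0.0
30 tool -3.0 0.0 roll -0.0
35 tool -3.5 0.0 roll -0.0
40 tool -4.0 -0.0 roll -0.01
45 tool -4.5 -0.02 roll -0.08
50 tool -5.0 -0.01 roll -0.21
55 tool -5.5 0.08 roll -0.4
60 tool -5.96 0.27 roll -0.6
65 tool -6.38 0.55 roll -0.78
70 tool -6.72 0.91 roll -0.9
75 tool -7.02 1.31 roll -0.96
80 tool -7.31 1.72 roll -0.96
90 tool -7.88 2.54 roll -0.96
100 tool -8.45 3.36 roll -0.96
110 tool -9.03 4.18 roll -0.96
120 tool -9.6 5.0 roll -0.96
130 tool -10.17 5.82 roll -0.96
140 tool -10.75 6.64 roll -0.96
150 tool -11.32 7.46 roll -0.96
155 tool -11.61 7.87 roll -0.96
160 tool -11.89 8.28 roll -0.95
165 tool -12.16 8.7 roll -0.89
170 tool -12.46 9.11 roll -0.75
175 tool -12.82 9.46 roll -0.56
180 tool -13.24 9.73 roll -0.36
185 tool -13.71 9.91 roll -0.18
190 tool -14.2 9.98 roll -0.06
195 tool -14.7 10.0 roll -0.0
200 tool -15.2 10.0 roll -0.0
205 tool -15.7 10.0 roll -0.0
210 tool -16.2 10.0 roll -0.0
215 tool -16.7 10.0 roll -0.0
227 tool -17.9 10.0 roll -0.0
239 tool -19.1 10.0 roll -0.0
251 tool -20.3 10.0 roll -0.0
263 tool -21.5 10.0 roll -0.0
275 tool -22.7 10.0 roll -0.0
287 tool -23.9 10.0 roll -0.0
299 tool -25.1 10.0 roll -0.0
311 tool -26.3 10.0 roll -0.0
323 tool -27.5 10.0 roll -0.0
```

```bash
python3 -m inch '{"delta_pos":[[-1,0,0],[-2,0,0],[-3,0,0],[-3.8,0,0],[-4.5,0,0],[-5,0,0],[-5.25,0,0],[-5.5,0.1,0],[-5.75,0.2,0],[-6,0.3,0]],"roll":[0,0,0,0,-0.08,-0.21,-0.3,-0.4,-0.5,-0.6],"grip":[4,4,4,4,4,4,4,4,4,4]}' 30
python3 -c "
from go import *
st()"
```

```text
clock: 5.4
tcp_pos: [484.7, -52.4, 176.9]
tcp_rot: [-1.069, -2.954, 0.0]
force: [0.3, 0.5, -1.1]
grip_width: 0.505
grip_force: 30.6
t 5.4 rail -35.5 -46.7 176.9 hdg 34.7 tilt [-0.  0.] F [ 0.3  0.5 -1.1] g 0.505 30.63715785741806 j6 0.59
```

```bash
cat > rel.py <<'E'
import sys,numpy as np
def rel(x0,y0,a0,L):
    c,s=np.cos(a0),np.sin(a0)
    for x,y,a in L:
        dx,dy=x-x0,y-y0;print(x,y,'->',round(-(c*dx+s*dy),2),round(-s*dx+c*dy,2),'roll',round(a0-a,2))
E
python3 -c "
from rel import rel
# cm, path coordinates of the table with forward x positive
rel(6,.3,.6,[(6.38,.55,.78),(6.72,.91,.9),(7.02,1.31,.96),(7.31,1.72,.96),(7.88,2.54,.96),(8.45,3.36,.96),(9.03,4.18,.96),(9.6,5,.96),(10.17,5.82,.96),(10.75,6.64,.96)])"
```

```text
6.38 0.55 -> -0.45 -0.01 roll -0.18
6.72 0.91 -> -0.94 0.1 roll -0.3
7.02 1.31 -> -1.41 0.26 roll -0.36
7.31 1.72 -> -1.88 0.43 roll -0.36
7.88 2.54 -> -2.82 0.79 roll -0.36
8.45 3.36 -> -3.75 1.14 roll -0.36
9.03 4.18 -> -4.69 1.49 roll -0.36
9.6 5 -> -5.63 1.85 roll -0.36
10.17 5.82 -> -6.56 2.2 roll -0.36
10.75 6.64 -> -7.5 2.55 roll -0.36
```

```bash
python3 -m inch '{"delta_pos":[[-0.45,0,0],[-0.95,0.1,0],[-1.4,0.25,0],[-1.9,0.45,0],[-2.8,0.8,0],[-3.75,1.15,0],[-4.7,1.5,0],[-5.6,1.85,0],[-6.55,2.2,0],[-7.5,2.55,0]],"roll":[-0.18,-0.3,-0.36,-0.36,-0.36,-0.36,-0.36,-0.36,-0.36,-0.36],"grip":[4,4,4,4,4,4,4,4,4,4]}' 30
python3 -c "
from go import *
st()
from rel import rel
rel(10.75,6.64,.96,[(11.32,7.46,.96),(11.61,7.87,.96),(11.89,8.28,.95),(12.16,8.7,.89),(12.46,9.11,.75),(12.82,9.46,.56),(13.24,9.73,.36),(13.71,9.91,.18),(14.2,9.98,.06),(14.7,10,0)])"
```

```text
clock: 6.65
tcp_pos: [559.1, -80.8, 176.9]
tcp_rot: [-0.528, -3.097, 0.0]
force: [-0.9, -0.4, -0.8]
grip_width: 0.505
grip_force: 30.6
t 6.65 rail 11.8 17.4 176.9 hdg 55.1 tilt [-0. -0.] F [-0.9 -0.4 -0.8] g 0.505 30.63654899597168 j6 0.19
11.32 7.46 -> -1.0 0.0 roll 0.0
11.61 7.87 -> -1.5 0.0 roll 0.0
11.89 8.28 -> -2.0 0.01 roll 0.01
12.16 8.7 -> -2.5 0.03 roll 0.07
12.46 9.11 -> -3.0 0.02 roll 0.21
12.82 9.46 -> -3.5 -0.08 roll 0.4
13.24 9.73 -> -3.96 -0.27 roll 0.6
13.71 9.91 -> -4.38 -0.55 roll 0.78
14.2 9.98 -> -4.71 -0.91 roll 0.9
14.7 10 -> -5.02 -1.31 roll 0.96
```

```bash
python3 -m inch '{"delta_pos":[[-1,0,0],[-2,0,0],[-2.5,0,0],[-3,0,0],[-3.3,-0.03,0],[-3.6,-0.12,0],[-3.95,-0.27,0],[-4.4,-0.55,0],[-4.7,-0.9,0],[-5,-1.3,0]],"roll":[0,0.01,0.08,0.22,0.34,0.46,0.6,0.77,0.9,0.96],"grip":[4,4,4,4,4,4,4,4,4,4]}' 30
python3 -c "
from go import *
st();delta(149,50,0,176.8);delta(140,50,0,176.8)"
```

```text
clock: 7.9
tcp_pos: [601.7, -109.6, 176.8]
tcp_rot: [-1.903, -2.5, 0.0]
force: [-1.3, 0.4, -2.1]
grip_width: 0.508
grip_force: 30.6
t 7.9 rail 51.0 50.7 176.8 hdg -0.1 tilt [-0.  0.] F [-1.3  0.4 -2.1] g 0.508 30.640949606895447 j6 1.12
(149, 50, 0, 176.8) d [-9.8  -0.05  0.  ] roll -0.002
(140, 50, 0, 176.8) d [-8.9  -0.06  0.  ] roll -0.002
```

Both bends are passed. I stop short of the disc and look.

```bash
python3 -m inch '{"delta_pos":[[-1.2,0,0],[-2.4,0,0],[-3.6,0,0],[-4.8,0,0],[-6,0,0],[-7.2,0,0],[-8,0,0],[-8.4,0,0],[-8.4,0,0]],"roll":[0,0,0,0,0,0,0,0,0],"grip":[4,4,4,4,4,4,4,4,4]}' 30
python3 - <<'E'
from go import *
from h import grab
st()
im=grab('scene');a=im['color'][140:300,80:280];b=cv2.resize(a,None,fx=3,fy=3,interpolation=cv2.INTER_CUBIC)
cv2.imwrite('pics/near.png',b[:,:,::-1])
E
```

```text
clock: 9.02
tcp_pos: [624.0, -190.4, 176.9]
tcp_rot: [-1.899, -2.503, -0.0]
force: [-0.4, 0.2, -1.7]
grip_width: 0.508
grip_force: 30.7
t 9.03 rail 134.8 50.5 176.9 hdg 0.1 tilt [-0.  0.] F [-0.4  0.2 -1.7] g 0.508 30.658545792102814 j6 1.0
```

View pics/near.png

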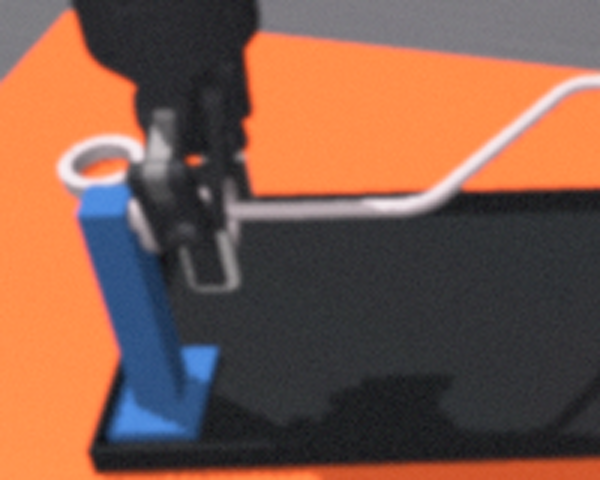

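The crop shows the fingers holding the ring at about (225,215), just short of the disc at (145,222) and clear of the post. Now creeping up to the stop, watching the force.

```bash
python3 -m inch '{"delta_pos":[[-0.4,0,0],[-0.7,0,0],[-0.9,0,0],[-1.1,0,0],[-1.1,0,0]],"roll":[0,0,0,0,0],"grip":[4,4,4,4,4]}' 30; python3 -c "
from go import *
st()"
python3 -m inch '{"delta_pos":[[-0.1,0,0],[-0.2,0,0],[-0.2,0,0]],"roll":[0,0,0],"grip":[4,4,4]}' 30; python3 -c "
from go import *
st()"
```

```text
clock: 9.7
tcp_pos: [627.0, -201.0, 176.9]
tcp_rot: [-1.899, -2.503, 0.0]
force: [-0.2, -0.7, -0.7]
grip_width: 0.505
grip_force: 30.7
t 9.7 rail 145.8 50.5 176.9 hdg 0.1 tilt [-0. -0.] F [-0.2 -0.7 -0.7] g 0.505 30.65875232219696 j6 0.99
clock: 10.07
tcp_pos: [627.5, -202.9, 176.9]
tcp_rot: [-1.899, -2.503, -0.0]
force: [-0.3, -0.7, -0.9]
grip_width: 0.507
grip_force: 30.7
t 10.07 rail 147.7 50.6 176.9 hdg 0.1 tilt [-0.  0.] F [-0.3 -0.7 -0.9] g 0.507 30.658712089061737 j6 0.99
```

```bash
python3 -m inch '{"delta_pos":[[-0.1,0,0],[-0.1,0,0]],"roll":[0,0],"grip":[4,4]}' 30
python3 -m inch '{"delta_pos":[[-0.1,0,0],[-0.1,0,0]],"roll":[0,0],"grip":[4,4]}' 30
python3 -m inch '{"delta_pos":[[-0.1,0,0],[-0.1,0,0]],"roll":[0,0],"grip":[4,4]}' 30; python3 -c "
from go import *
st()"
```

```text
clock: 10.32
tcp_pos: [627.8, -203.9, 176.9]
tcp_rot: [1.899, 2.503, 0.0]
force: [0.4, -0.1, -1.8]
grip_width: 0.501
grip_force: 30.7
clock: 10.58
tcp_pos: [628.0, -204.6, 176.9]
tcp_rot: [-1.898, -2.503, -0.0]
force: [-0.3, 1.9, -1.5]
grip_width: 0.506
grip_force: 30.8
clock: 10.82
tcp_pos: [628.0, -204.7, 176.8]
tcp_rot: [-1.897, -2.502, -0.002]
force: [-2.6, 8.9, 1.7]
grip_width: 0.507
grip_force: 31.1
t 10.82 rail 149.7 50.6 176.8 hdg 0.1 tilt [-0.001  0.002] F [-2.6  8.9  1.7] g 0.507 31.05121225118637 j6 0.98
```

Contact at 9 N, TCP x 149.7, so the ring is at about 152.5 against the disc. Easing the push, lowering until it hangs, then opening.

```bash
python3 -m inch '{"delta_pos":[[0.07,0,0],[0.07,0,0.3],[0.07,0,0.55],[0.07,0,0.55],[0.07,0,0.55]],"roll":[0,0,0,0,0],"grip":[4,4,4,4,4]}' 30;  python3 -c "
from go import *
st()"
python3 -m inch '{"delta_pos":[[0,0,0],[0,0,0],[0,0,0],[0,0,0],[0,0,0],[0,0,0],[0,0,0],[0,0,0]],"roll":[0,0,0,0,0,0,0,0],"grip":[4.6,4.8,5,5.5,6,7,8,8.5]}' 30;  python3 -c "
from go import *
st()"
```

```text
clock: 11.45
tcp_pos: [628.2, -204.7, 171.5]
tcp_rot: [-1.898, -2.503, -0.001]
force: [-1.3, 5.2, 0.7]
grip_width: 0.509
grip_force: 31.0
t 11.45 rail 149.6 50.7 171.5 hdg 0.1 tilt [0.    0.001] F [-1.3  5.2  0.7] g 0.509 31.00482702255249 j6 0.98
clock: 12.45
tcp_pos: [628.1, -205.0, 171.4]
tcp_rot: [-1.899, -2.503, 0.0]
force: [0.0, 0.7, 0.7]
grip_width: 0.996
grip_force: 0.0
t 12.45 rail 150.0 50.5 171.4 hdg 0.1 tilt [-0. -0.] F [0.  0.7 0.7] g 0.996 0.0 j6 0.98
```

Released. Rising straight up and moving well clear for a final look.

```bash
python3 -m inch '{"delta_pos":[[0,0,-1],[0,0,-3],[0,0,-6],[0,0,-9],[0,0,-12],[5,0,-13],[10,0,-13],[15,0,-13],[15,0,-13],[15,0,-13]],"roll":[0,0,0,0,0,0,0,0,0,0],"grip":[8.5,8.5,8.5,8.5,8.5,8.5,8.5,8.5,8.5,8.5]}'
python3 - <<'E'
from go import *
from h import grab
from m import proj
st()
o=[]
for n,(v0,v1,u0,u1) in(('scene',(150,270,85,235)),('top',(80,180,380,505))):
    im=grab(n);o.append(cv2.resize(im['color'][v0:v1,u0:u1],(390,312) ,interpolation=cv2.INTER_CUBIC))
    c,s=np.cos(p[2]),np.sin(p[2])
    q=lambda x,y,z:[p[0]+c*x-s*y,p[1]+s*x+c*y,z]
    P=proj(im,[q(152,50,120),q(144,50,120),q(144,50,142)]);print(n,((P-[u0,v0])*[390/(u1-u0),312/(v1-v0)]).round())
cv2.imwrite('pics/final.png',np.hstack(o)[:,:,::-1])
E
```

```text
clock: 13.7
tcp_pos: [587.9, -60.8, 302.1]
tcp_rot: [1.898, 2.503, 0.0]
force: [0.6, -0.3, -0.2]
grip_width: 0.996
grip_force: 0.0
t 13.7 rail 0.2 50.4 302.1 hdg 0.1 tilt [ 0.001 -0.   ] F [ 0.6 -0.3 -0.2] g 0.996 0.0 j6 1.19
scene [[145. 170.]
 [160. 170.]
 [152. 139.]]
top [[179. 151.]
 [166. 155.]
 [175. 148.]]
```

View pics/final.png

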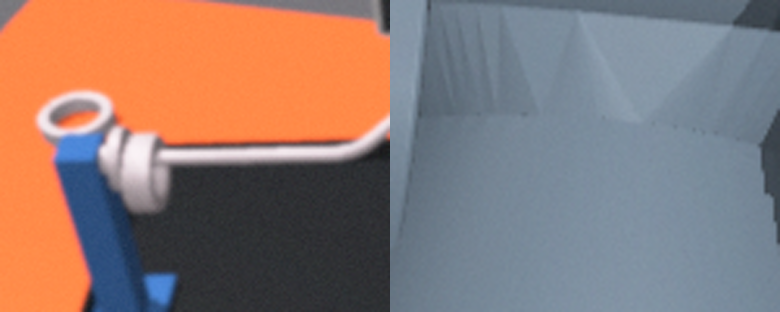

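The scene half shows the ring at (146,172), predicted home (145,170), next to the disc at (112,158). The arm blocks the top view, so I move aside for one check of the gap.

```bash
python3 -m inch '{"delta_pos":[[4,-3,0],[8,-6,0],[12,-9,0],[16,-12,0],[20,-15,0],[24,-18,0],[28,-20,0],[32,-20,0],[32,-20,0],[32,-20,0]],"roll":[0,0,0,0,0,0,0,0,0,0],"grip":[8.5,8.5,8.5,8.5,8.5,8.5,8.5,8.5,8.5,8.5]}'
python3 - <<'E'
from h import *
im=grab('top');cv2.imwrite('pics/final2.png',cv2.resize(im['color'][95:165,400:480],None,fx=7,fy=7,interpolation=cv2.INTER_CUBIC)[:,:,::-1])
E
```

```text
clock: 15.05
tcp_pos: [309.3, 193.2, 301.4]
tcp_rot: [1.899, 2.502, -0.0]
force: [0.7, -0.4, 0.0]
grip_width: 0.994
grip_force: 0.0
```

View pics/final2.png

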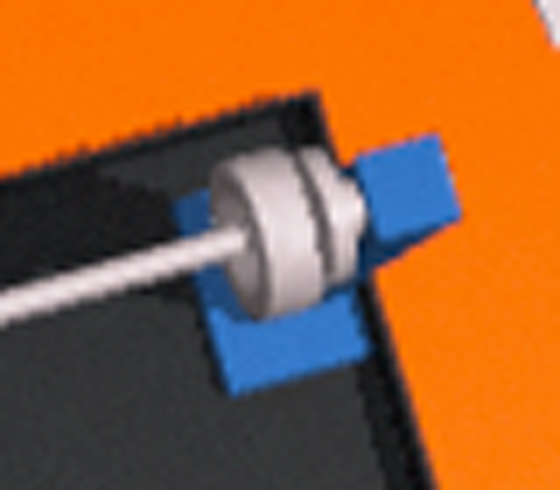

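The top view shows the ring at (275,235) against the disc at (335,215). The thin dark line between them is at most about 1 mm beyond the disc's own shaded face. Contact was also confirmed by force, and the arm touches nothing.

```bash
python3 -c "
from workcell import robot
print(robot.close_job())"
```

```text
the job is handed in; nothing more can be done
None
```

The race is round both bends and hanging at rest against the stop disc, with the arm clear; I handed the job in at about 15 s. Contact was confirmed by a 9 N push, and the last picture shows at most about 1 mm of gap.

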